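# Desk snack: dish beside the mug, roll up in the tongs

### The arm

A 6-joint arm with a two-finger parallel gripper is mounted at the origin on the work surface. World frame = base frame: x ahead of the robot, y to its left, z up, the work surface at z = 0. Lengths are in m, angles in rad, forces in N, time in s.
With the tool pointing down it reaches from about 0.375 to 0.9 m from the base axis. Payload 3.1 kg.
Tool frame: the origin (TCP) lies at the very end of the fingers, on their centre line; the grasp point (between the pads) lies 19 mm behind it (grip_depth is the distance from the TCP to the grasp point, in m); z points along the fingers, y is the line along which they close (so a half turn about z gives the same grasp; the last joint's range is limited). The gripper opens to 85 mm and grips with 20 to 120 N. Pads are 22 mm wide; open, the fingers measure 114 mm over their backs; the gripper's body (76 mm by 85 mm) begins 54 mm behind the grasp point. The pads swing forward as they close: fully open they stand 13 mm farther back than shut.
Start: joints at [0.989, 0.527, 1.433, -0, 1.181, -0.178], TCP at [0.246, 0.575, 0.231] pointing down, gripper open.
Joint ranges: [-3.08, 3.08], [-0.75, 2.2], [0.22, 2.44], [-1.43, 4.57], [0, 2.65], [-2.85, 2.85]. Speed limits (rad/s): [2.79, 2.79, 3.14, 3.14, 3.14, 3.14].

### API

Orientations are given as a unit quaternion [x, y, z, w].
In Python, from station import * gives the robot as it stands.
- The arm moves only by the tool apply_moves, never from a script. Its argument "plan" is a list of rows, each a list of 7 numbers: the shift along the tool's x, y, z in m, then the turn, a rotation vector about the tool's x, y, z in rad, then the gripper command: -1 is fully open, 1 is shut, values between are in proportion. In form: [[dx, dy, dz, wx, wy, wz, jaw], ...]. A call has 1 to 8 rows; each row shifts and turns the commanded pose from where the row before left it, along the tool's axes as they then stand; what a row does not reach is not made up. A row lasts 1/8 s, in which the tool goes at most 62.5 mm and 10.7 degrees, less where a joint would pass 70% of its speed; a pose out of reach is approached as far as the arm can. A call is refused whole if a number of a shift passes 0.0625 or a number of a turn 0.188, either way. A call with a gripper value outside its range is refused whole. The fingers move at their own pace and stop on an object; "force" is the grip in N (left out, the last holds). Time passes only in rows, so rows that do not move let the fingers close. It gives the time, the measured TCP pose, the force, the opening and the grip force at its end, in the units of the state.
- sense(): the state, without advancing time (a new reading comes with each control period).
- snapshot(name): name is "scene" or "top"; returns the picture (480x640x3 uint8, red, green, blue); there is no depth.
- calibration(name): a dict with "camera_matrix" (3x3 intrinsics, pixels), "R" (3x3) and "t" (3): a world point X has camera coordinates R X + t. Camera axes: x right, y down, z forward; pixel columns grow to the right and rows downward; lengths in m; the calibration is good to about 2 mm. A picture is of the moment at which its call begins. calibration takes no time and is no camera call.
- sign_off(): hands the job in; it is judged then, once.
The state is a dict: "t": time; "q": joint angles; "qd": joint speeds; "tau": joint torques, N m; "tcp_pos": TCP position; "tool_rot": TCP orientation; "force": force on the tool from outside, world axes, zero at the start; "ft_torque": the same for the moment, N m; "finger_gap": opening from 0.0 (shut) to 1.0 (fully open); "gripper_force": force on a finger pad.
Only numpy, scipy, OpenCV 4.12 (cv2) and the standard library are available. Lean on these libraries where they do the work, as an engineer would, in place of code of your own. Each camera call takes 0.05 s, during which the arm holds its last target. There are 200 camera calls.

### The job

Serve the snack on the desk: stand the empty ramekin upright beside the mug, on the side directly opposite the mug's handle, with a gap of about 4 cm between the two, and let go of it. Then pick up the kitchen tongs, close them on the bread roll lying on the bread board - never touch the roll with the gripper itself - and lift it in the tongs to a few centimetres above the ramekin's rim, centred over it. The job ends while holding: stop there with the gripper still squeezing the tongs on the roll and the roll hanging still; leave the mug and the other things on the desk where they are.

Things in the scene. Friction and masses are not known exactly. Their poses are not given: they have to be found in the camera images.
- ramekin: Empty white ceramic ramekin: straight round dish, outer diameter 62 mm, 45 mm high, wall 4 mm, inner floor 5 mm up, 130 g, loose, stands on the desk (the desk top is z = 0). Origin: centre of its underside; z up.
- mug: White ceramic mug, 80 mm outer diameter, 90 mm high, loose, on the desk. Origin: centre of its underside; z up. Its one handle stands out about 35 mm on the +y side; -y points directly away from the handle. The ramekin's place is on the -y side, its centre 111 mm from the mug's centre (40 + 40 gap + 31).
- board: Light wooden bread board, 260 x 250 mm (its x, y), 14 mm thick, fixed on the desk. Roll and tongs lie side by side on it, 100 to 160 mm apart; either may be on either side. Origin: centre of its underside.
- tongs: Steel tongs, loose, 90 g, lying on the board so that the two arms open and shut in the horizontal plane. 200 mm long: pin and pull ring at the rear, two channel arms, concave heads. Origin: on the centre line at the underside, below the grip point; x runs from pin (x -90 mm) to heads (x 60 to 100 mm), y to the left arm, z up. Grip 24 mm high, centred at z 14 mm; heads 28 mm high.
- tongs_grip (a point): Grip point: on the centre line between the arms, 14 mm above the tongs' origin. Flat arm faces run 25 mm before and behind it: 60 mm wide over both arms when open, about 41 mm when the heads are shut on the roll. Squeezed to 52 mm the faces are parallel and the tongs firmly held. A spring opens them: 3 N a side at the grip when open, 5 N at 52 mm, 7 N shut on the roll.
- tongs_tip (a point): Point midway between the tongs' two heads, 80 mm ahead (x) of tongs_grip, same height; the roll's middle belongs here. Moves with the tongs. Inside, the concave heads stand 80 mm apart at this point when open (65 mm at their ends; 87 mm over the outsides), 65 mm (50 at the ends) with the grip squeezed to 52 mm.
- jaw_left (a joint): How far the left arm of the tongs has swung in, rad: 0 fully open, 0.045 with the grip squeezed to 52 mm, about 0.10 shut on the roll, 0.19 shut empty. The right arm mirrors it.
- roll: Small round bread roll with a cross cut in its top, loose, 30 g, 46 mm across at its widest (17 mm up), 36 mm high, flat underside, lying on the board. Origin: centre of its underside; z up.
- roll_mid (a point): Middle of the roll, 18 mm above its origin; moves with the roll.
- candle: Bystander: amber glass candle jar with a flat brass lid, 72 mm diameter, 84 mm high, loose. Origin: centre of its underside.
- plant: Bystander: succulent in a round copper pot, 92 mm diameter, 105 mm high, loose. Origin: centre of its underside.
- speaker: Bystander: round fabric-covered smart speaker, 98 mm diameter, 42 mm high, loose. Origin: centre of its underside.
Things that resemble listed ones, but are neither listed nor needed, are in the scene too. Leave any pink or red look-alike of the ramekin alone. Leave any green look-alike of the roll alone.

How it is judged:
By the outcome, as a careful person would: the job done as asked, in the order asked, and still so for the second after the job is handed in, while the arm keeps its last pose, push and grip.
It also fails if it takes over 53 s, if anything falls off the work surface, if the arm or the gripper's body presses on something with over 40 N, if the wrist force passes 120 N, or if a joint passes its speed limit or range.

## Working session

There is one attempt and no reset: what is moved stays moved. The work goes in short steps, Python scripts to look and compute and a tool call to move; the robot and the scene stay as the last step left them, time stands still between calls to the robot, and variables do not carry over. Pictures are saved under pics/ and viewed, at most 10 in all, crops included, and the job is handed in when it is done.

Besides the shell and the picture viewer there is one more tool, called after "Request:" as name(argument=value, ...), one argument or row to a line, values as JSON. apply_moves: Moves the arm, as the interface text tells. Its arguments: {"type":"object","properties":{"plan":{"type":"array"},"force":{"type":"number"}},"required":["plan"]}

```bash
mkdir -p pics; ls; python3 - <<'E'
from station import *
import cv2,numpy as np
for n in("scene","top"):
    cv2.imwrite(f"pics/{n}0.png",snapshot(n)[:,:,::-1]); c=calibration(n); print(n,c)
    print(-np.array(c["R"]).T@np.array(c["t"]))
print(sense())
E
```

```text
pics
scene {'camera_matrix': array([[623.86929145,   0.        , 314.06439058],
       [  0.        , 623.86929145, 233.33995779],
       [  0.        ,   0.        ,   1.        ]]), 'R': array([[ 0.64708027,  0.7622642 , -0.01550504],
       [ 0.62417671, -0.54131809, -0.56336325],
       [-0.4378248 ,  0.35486336, -0.82606382]]), 't': array([-0.39878952, -0.35835721,  1.84823198])}
[ 1.29092885 -0.54587208  1.31868905]
top {'camera_matrix': array([[530.55386521,   0.        , 323.76661783],
       [  0.        , 530.55386521, 240.17014731],
       [  0.        ,   0.        ,   1.        ]]), 'R': array([[ 0.01139907, -0.99972285,  0.02059795],
       [-0.99679018, -0.01299326, -0.07899697],
       [ 0.07924271, -0.01963134, -0.99666203]]), 't': array([0.00188734, 0.6251605 , 1.20695483])}
[0.52748996 0.03370383 1.25227295]
{'t': 0.1, 'q': array([ 9.88505624e-01,  5.28389512e-01,  1.43375092e+00,  1.18289456e-06,
        1.18141263e+00, -1.78472996e-01]), 'qd': array([-0.0008937 , -0.00110009, -0.00306337,  0.00085634, -0.00261237,
        0.00107841]), 'tau': array([ 5.43980168e-04, -4.43300772e+01, -1.78585535e+01, -2.28783692e-04,
        3.88016153e-03,  1.37919361e-06]), 'tcp_pos': array([0.24518501, 0.57420974, 0.23042885]), 'tool_rot': array([ 2.00539895e-01,  9.79685046e-01, -9.09937510e-04, -3.64432625e-04]), 'force': array([-0.45350312, -0.54020559, -0.36692206]), 'ft_torque': array([-0.04463917, -0.00558513, -0.09325914]), 'gripper_force': 0.0, 'finger_gap': 0.9997960533108561}
```

View pics/scene0.png

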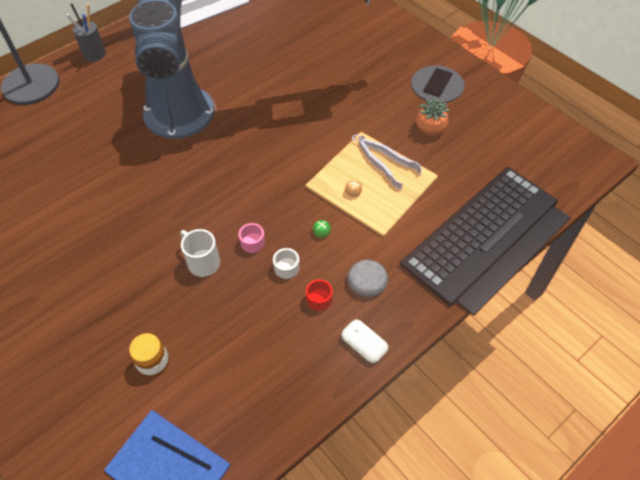

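View pics/top0.png

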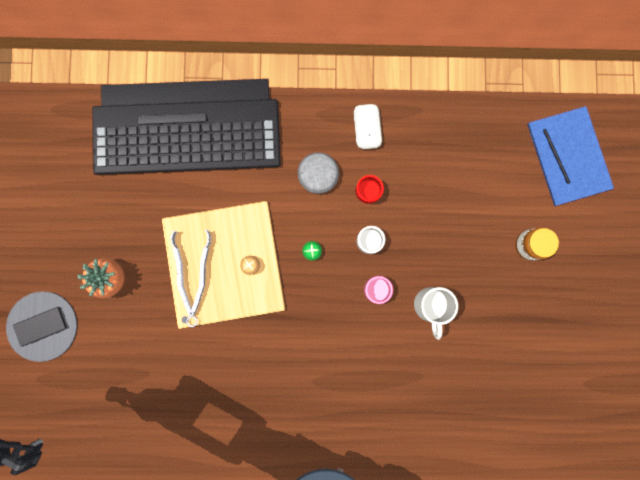

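The scene view shows the mug at (201,254) with its handle at the upper left, the white ramekin at (286,263), the roll at (354,188) and the tongs around (385,160). In the top view the mug is at (437,305) with its handle at (437,335). The white ramekin is at (371,240), the roll at (250,265), and the tongs run from the ring at (192,320) to the heads at (175–210,235).

```bash
cat > h.py <<'E'
from station import *
import cv2,numpy as np
def ray(n,uv,z):
    c=calibration(n);K,R,t=[np.array(c[k]) for k in("camera_matrix","R","t")]
    C=-R.T@t; d=R.T@np.linalg.solve(K,[uv[0],uv[1],1.]); return C+d*(z-C[2])/d[2]
def proj(n,X):
    c=calibration(n);K,R,t=[np.array(c[k]) for k in("camera_matrix","R","t")]
    p=K@(R@np.array(X)+t); return p[:2]/p[2]
def blob(mask,x0,y0,x1,y1):
    m=np.zeros_like(mask);m[y0:y1,x0:x1]=mask[y0:y1,x0:x1]
    cs,_=cv2.findContours(m,cv2.RETR_EXTERNAL,cv2.CHAIN_APPROX_NONE)
    return max(cs,key=cv2.contourArea)
E
python3 - <<'E'
from h import *
a=cv2.imread("pics/top0.png");b=cv2.imread("pics/scene0.png")
c1=cv2.resize(a[190:345,150:280],None,fx=3.5,fy=3.5,interpolation=cv2.INTER_CUBIC)
c2=cv2.resize(a[220:345,350:470],None,fx=2.8,fy=3.5,interpolation=cv2.INTER_CUBIC)
c2=cv2.resize(a[220:345,350:470],None,fx=2.8,fy=2.8,interpolation=cv2.INTER_CUBIC)
o=np.zeros((545,800,3),np.uint8);o[:c1.shape[0],:c1.shape[1]]=c1[:545];o[:c2.shape[0],460:460+c2.shape[1]]=c2[:,:340]
cv2.imwrite("pics/crop1.png",o)
for n,im,boxes in(("top",a,dict(ram=(350,220,390,258),mug=(405,280,465,345))),("scene",b,dict(ram=(268,243,304,282),mug=(178,225,225,280)))):
    h=cv2.cvtColor(im,cv2.COLOR_BGR2HSV);w=((h[...,1]<60)&(h[...,2]>70)).astype(np.uint8)*255
    for k,bx in boxes.items():
        c=blob(w,*bx);e=cv2.fitEllipse(c);print(n,k,cv2.boundingRect(c),cv2.contourArea(c),e)
E
```

```text
top ram (357, 226, 29, 28) 603.5 ((370.65777587890625, 239.54954528808594), (27.11197280883789, 28.40208625793457), 59.68439865112305)
top mug (414, 287, 45, 53) 1400.0 ((436.3223876953125, 308.2031555175781), (41.430137634277344, 48.589813232421875), 166.42236328125)
scene ram (273, 248, 27, 31) 632.0 ((285.6944885253906, 262.59356689453125), (26.31792640686035, 30.74536895751953), 179.57342529296875)
scene mug (181, 229, 39, 48) 1401.5 ((199.81198120117188, 251.4690704345703), (35.5682487487793, 51.60367965698242), 159.57102966308594)
```

View pics/crop1.png

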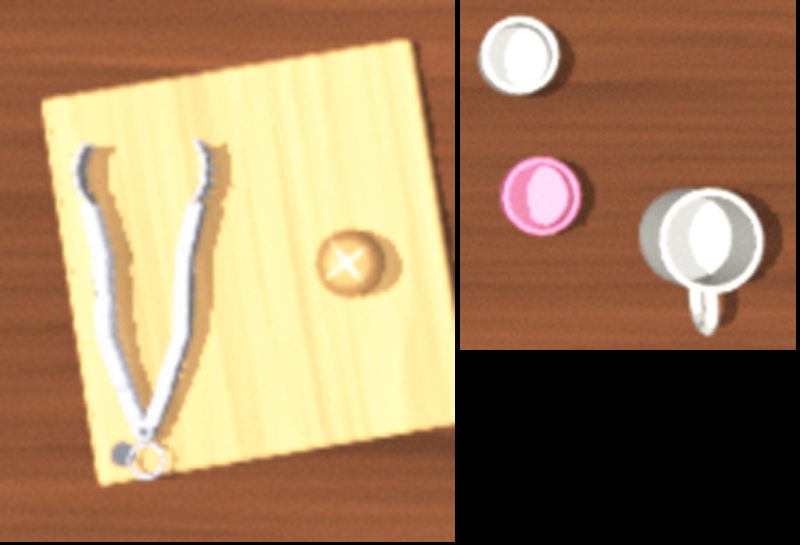

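The crop shows, in top-image pixels, the mug rim centre at (440,306) and the handle tip at (438,339.5). The ramekin rim is at (371,239.6) and the roll at (250,265). The tongs pin is at (191.4,313.4), with the head outsides at (172.5,237) and (210.8,237), so the tongs point nearly straight up the image.

```bash
python3 - <<'E'
from h import *
a=cv2.imread("pics/top0.png");b=cv2.imread("pics/scene0.png")
np.set_printoptions(precision=4,suppress=True)
def P(s,*x): print(s,*[np.round(i,4) for i in x])
m=ray("top",(440,306),.09);hd=ray("top",(437.7,334),.05);P("mug",m,"handle",hd, ray("top",(438.2,339.6),.05))
P("ram rim",ray("top",(371,239.6),.045), "scene", ray("scene",(285.7,258.5),.045))
# scene mug check
P("mug reproj scene",proj("scene",m),proj("scene",hd))
P("roll",ray("top",(250,265.1),.031))
for n,im,bx in(("top",a,(235,250,268,280)),("scene",b,(340,176,366,200))):
    h=cv2.cvtColor(im,cv2.COLOR_BGR2HSV);w=cv2.inRange(h,(5,90,80),(18,255,235)); c=blob(w,*bx);P(n,cv2.boundingRect(c),cv2.minEnclosingCircle(c), ray(n,cv2.minEnclosingCircle(c)[0],.031))
pin=ray("top",(191.4,313.4),.038);L=ray("top",(172.5,237),.035);Rr=ray("top",(210.8,237),.035)
P("tongs",pin,L,Rr,(L+Rr)/2,np.linalg.norm(L-Rr),np.linalg.norm((L+Rr)/2-pin))
h=cv2.cvtColor(a,cv2.COLOR_BGR2HSV)
w=((h[...,1]<75)&(h[...,2]>90)).astype(np.uint8)*255
for v in range(230,312,5):
    u=np.flatnonzero(w[v,165:225])+165
    if len(u): p,q=ray("top",(u[0]-.5,v),.036),ray("top",(u[-1]+.5,v),.036);P(v,u[0],u[-1],(p+q)/2,np.linalg.norm(p-q))
E
```

```text
Traceback (most recent call last):
numpy._core._exceptions._UFuncNoLoopError: ufunc 'multiply' did not contain a loop with signature matching types (dtype('<U6'), dtype('float64')) -> None
```

```bash
python3 - <<'E'
from h import *
a=cv2.imread("pics/top0.png");b=cv2.imread("pics/scene0.png")
np.set_printoptions(precision=4,suppress=True)
P=print
m=ray("top",(440,306),.09);hd=ray("top",(437.7,334),.05);P("mug",m,"handle",hd, ray("top",(438.2,339.6),.05))
P("ram rim",ray("top",(371,239.6),.045), "scene", ray("scene",(285.7,258.5),.045))
P("mug reproj scene",proj("scene",m),proj("scene",hd))
for n,im,bx in(("top",a,(235,250,268,280)),("scene",b,(340,176,366,200))):
    h=cv2.cvtColor(im,cv2.COLOR_BGR2HSV);w=cv2.inRange(h,(5,90,80),(18,255,235)); c=blob(w,*bx);P(n,cv2.boundingRect(c),cv2.minEnclosingCircle(c), ray(n,cv2.minEnclosingCircle(c)[0],.031))
P("roll",ray("top",(250,265.1),.031))
pin=ray("top",(191.4,313.4),.038);L=ray("top",(172.5,237),.035);Rr=ray("top",(210.8,237),.035)
P("tongs",pin,L,Rr,(L+Rr)/2,np.linalg.norm(L-Rr),np.linalg.norm((L+Rr)/2-pin))
h=cv2.cvtColor(a,cv2.COLOR_BGR2HSV)
w=((h[...,1]<75)&(h[...,2]>90)).astype(np.uint8)*255
for v in range(230,312,5):
    u=np.flatnonzero(w[v,165:225])+165
    if len(u): p,q=ray("top",(u[0]-.5,v),.036),ray("top",(u[-1]+.5,v),.036);P(v,u[0],u[-1],(p+q)/2,np.linalg.norm(p-q))
E
```

```text
mug [ 0.4788 -0.245   0.09  ] handle [ 0.4145 -0.249   0.05  ] [ 0.402  -0.2501  0.05  ]
ram rim [ 0.6262 -0.0981  0.045 ] scene [ 0.627  -0.0978  0.045 ]
mug reproj scene [197.0463 242.8186] [183.7021 236.1687]
top (243, 256, 22, 19) ((252.78671264648438, 265.2552490234375), 11.34831428527832) [0.5647 0.1719 0.031 ]
scene (342, 183, 20, 17) ((351.5, 190.0), 11.011457443237305) [0.5679 0.1703 0.031 ]
roll [0.565  0.1783 0.031 ]
tongs [0.4541 0.3071 0.038 ] [0.627  0.3562 0.035 ] [0.6282 0.2689 0.035 ] [0.6276 0.3125 0.035 ] 0.08732676762150227 0.1735963771253017
230 166 224 [0.6437 0.3051 0.036 ] 0.13458825380593498
235 167 224 [0.6322 0.3036 0.036 ] 0.13221425148444027
240 167 224 [0.6208 0.3033 0.036 ] 0.13211642585729522
245 168 209 [0.6091 0.3189 0.036 ] 0.09554790928266416
250 169 224 [0.5979 0.3003 0.036 ] 0.12738206476594005
255 170 224 [0.5864 0.2988 0.036 ] 0.1250198599311046
260 170 221 [0.575  0.3019 0.036 ] 0.11809969619841829
265 170 221 [0.5636 0.3016 0.036 ] 0.11801265837342546
270 171 222 [0.5522 0.2989 0.036 ] 0.11793485492016235
275 172 223 [0.5409 0.2963 0.036 ] 0.11785715798436244
280 172 224 [0.5296 0.2949 0.036 ] 0.12003993776860132
285 173 224 [0.5182 0.2934 0.036 ] 0.11769301804285957
290 174 224 [0.5069 0.2919 0.036 ] 0.11534936895519567
295 175 224 [0.4956 0.2905 0.036 ] 0.11300898341377355
300 176 213 [0.4842 0.3014 0.036 ] 0.08579085671325093
305 176 214 [0.473 0.3   0.036] 0.0879874118769241
310 177 215 [0.4618 0.2974 0.036 ] 0.08792977139208424
```

Request:
apply_moves(
  plan=[
    [0,0,0,0,0,-0.135,-1],
    [0,0,0,0,0,-0.135,-1],
    [0,0,0,0,0,-0.134,-1],
    [-0.0293,-0.0517,0,0,0,0,-1],
    [-0.0293,-0.0517,0,0,0,0,-1],
    [-0.0293,-0.0517,0,0,0,0,-1],
    [-0.0293,-0.0517,0,0,0,0,-1],
    [-0.0293,-0.0517,0,0,0,0,-1],
  ],
)

```text
t: 1.1
tcp_pos: [0.3926, 0.3145, 0.2311]
tool_rot: [-0.0, 1.0, -0.0, -0.0]
force: [0.7, 0.4, 0.3]
finger_gap: 1.0
gripper_force: 0.0
```

Request:
apply_moves(
  plan=[
    [-0.0293,-0.0517,0,0,0,0,-1],
    [-0.0293,-0.0517,0,0,0,0,-1],
    [-0.0293,-0.0517,0,0,0,0,-1],
    [-0.0293,-0.0517,0,0,0,0,-1],
    [-0.0293,-0.0517,0,0,0,0,-1],
    [-0.0293,-0.0517,0,0,0,0,-1],
    [-0.0293,-0.0517,0,0,0,0,-1],
    [-0.0293,-0.0517,0,0,0,0,-1],
  ],
)

```text
t: 2.1
tcp_pos: [0.627, -0.099, 0.2308]
tool_rot: [0.0, 1.0, 0.0, -0.0]
force: [0.7, -0.5, -0.4]
finger_gap: 1.004
gripper_force: 0.0
```

Request:
apply_moves(
  plan=[
    [0,0,0,0,0,0,-1],
    [0,0,0,0,0,0,-1],
  ],
)

```text
t: 2.35
tcp_pos: [0.6257, -0.097, 0.2305]
tool_rot: [0.0, 1.0, 0.001, -0.001]
force: [-1.3, 0.3, -0.1]
finger_gap: 1.003
gripper_force: 0.0
```

Request:
apply_moves(
  plan=[
    [0,0,0.055,0,0,0,-1],
    [0,0,0.055,0,0,0,-1],
    [0,0,0.055,0,0,0,-1],
    [0,0,0.04,0,0,0,-1],
    [0,0,0.019,0,0,0,-1],
    [0,0,0,0,0,0,0],
    [0,0,0,0,0,0,1],
    [0,0,0,0,0,0,1],
  ],
  force=30,
)

```text
t: 3.35
tcp_pos: [0.6277, -0.0976, 0.0091]
tool_rot: [-0.0, 1.0, -0.001, 0.002]
force: [-0.4, 0.7, -1.3]
finger_gap: 0.727
gripper_force: 33.0
```

Request:
apply_moves(
  plan=[
    [0,0,0,0,0,0,1],
    [0,0,-0.03,0,0,0,1],
    [0,0,-0.05,0,0,0,1],
  ],
)

```text
t: 3.72
tcp_pos: [0.625, -0.097, 0.0866]
tool_rot: [0.0, 1.0, 0.001, -0.002]
force: [0.4, -0.4, -1.3]
finger_gap: 0.728
gripper_force: 33.7
```

```bash
python3 - <<'E'
from h import *
a=snapshot("scene")[:,:,::-1];t=snapshot("top")[:,:,::-1]
o=np.hstack([cv2.resize(a[150:300,160:310],(400,400)),cv2.resize(t[170:350,320:500],(400,400))])
cv2.imwrite("pics/grasp.png",o);s=sense();print(s["tcp_pos"],s["finger_gap"],s["gripper_force"])
E
```

```text
[ 0.63071618 -0.09867578  0.09324299] 0.7251934915909528 33.70089624077082
```

View pics/grasp.png

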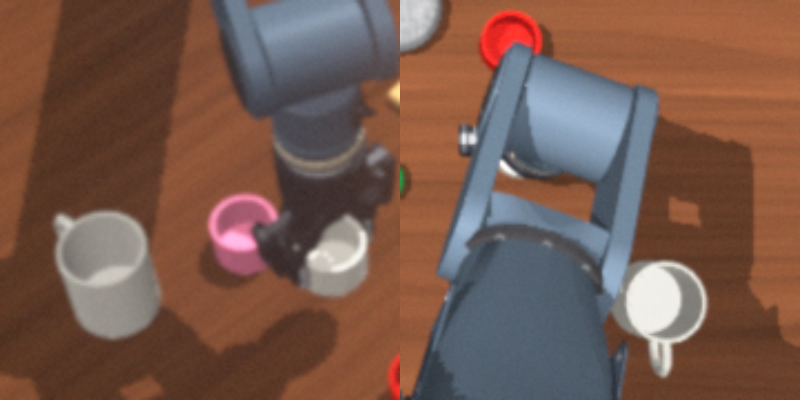

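The left pane shows the ramekin gripped level between the fingers, lifted beside the untouched pink dish. The right pane shows the mug and its handle unmoved at about (660,300) in the crop.

Request:
apply_moves(
  plan=[
    [0.0092,-0.0351,0,0,0,0,1],
    [0.0092,-0.0351,0,0,0,0,1],
    [0.0092,-0.0351,0,0,0,0,1],
    [0.009,-0.0352,0,0,0,0,1],
    [0,0,0,0,0,0,1],
    [0,0,0.035,0,0,0,1],
    [0,0,0.03,0,0,0,1],
    [0,0,0.009,0,0,0,1],
  ],
)

```text
t: 4.82
tcp_pos: [0.5884, -0.2359, 0.011]
tool_rot: [-0.0, 1.0, 0.001, -0.002]
force: [0.3, -0.2, -2.0]
finger_gap: 0.729
gripper_force: 33.7
```

Request:
apply_moves(
  plan=[
    [0,0,0.005,0,0,0,1],
    [0,0,0,0,0,0,1],
  ],
)

```text
t: 5.08
tcp_pos: [0.5907, -0.2378, 0.0092]
tool_rot: [-0.0, 1.0, -0.0, 0.001]
force: [-0.1, 0.2, -0.8]
finger_gap: 0.726
gripper_force: 33.7
```

Request:
apply_moves(
  plan=[
    [0,0,0,0,0,0,-0.6],
    [0,0,0,0,0,0,-1],
    [0,0,0,0,0,0,-1],
    [0,0,-0.02,0,0,0,-1],
    [0,0,-0.05,0,0,0,-1],
    [0,0,-0.06,0,0,0,-1],
    [0,0,-0.06,0,0,0,-1],
    [-0.005,0.06,0,0,0,0,-1],
  ],
)

```text
t: 6.08
tcp_pos: [0.5996, -0.1831, 0.2065]
tool_rot: [0.003, 1.0, -0.004, 0.008]
force: [0.5, 1.6, -0.8]
finger_gap: 1.003
gripper_force: 0.0
```

Request:
apply_moves(
  plan=[
    [-0.005,0.06,0,0,0,0,-1],
    [0,0.06,0,0,0,0,-1],
    [0,0.06,0,0,0,0,-1],
    [0,0.06,0,0,0,0,-1],
    [0,0.04,0,0,0,0,-1],
    [0,0,0,0,0,0,-1],
  ],
)

```text
t: 6.82
tcp_pos: [0.5995, 0.1053, 0.1998]
tool_rot: [-0.003, 1.0, 0.0, 0.001]
force: [-0.1, -0.2, 0.8]
finger_gap: 1.0
gripper_force: 0.0
```

```bash
python3 - <<'E'
from h import *
a=snapshot("scene")[:,:,::-1];t=snapshot("top")[:,:,::-1];cv2.imwrite("pics/s2.png",a);cv2.imwrite("pics/t2.png",t)
o=np.hstack([cv2.resize(a[190:340,150:300],(400,400),interpolation=2),cv2.resize(t[220:350,360:490],(400,400),interpolation=2)])
cv2.imwrite("pics/placed.png",o);s=sense();print(s["tcp_pos"],s["finger_gap"],s["q"])
E
```

```text
[0.59999402 0.10222679 0.19933153] 1.0023739210422773 [-1.43293635e-02  5.41789509e-01  1.50858166e+00 -7.08842811e-04
  1.08991780e+00 -1.58617617e+00]
```

View pics/placed.png

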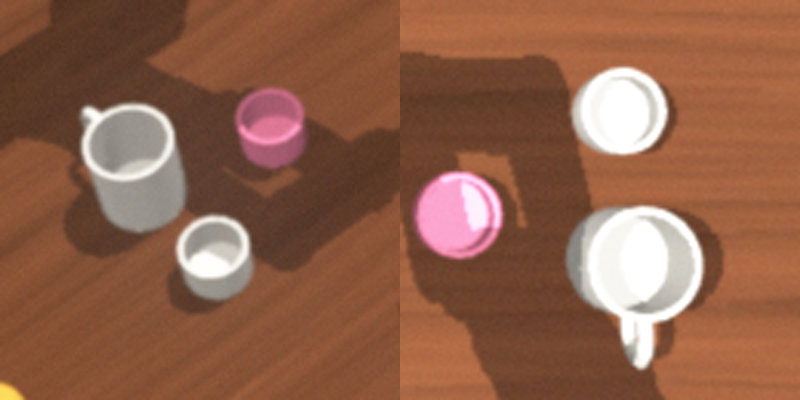

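The ramekin stands upright in line with the mug on the side opposite its handle. Its rim is at (432.8,256.1) and the mug rim at (439.3,305.8) in the top image.

```bash
python3 - <<'E'
from h import *
np.set_printoptions(precision=4,suppress=True)
r=ray("top",(432.8,256.1),.045);m=ray("top",(439.3,305.8),.09);h=ray("top",(437.3,332),.05)
print(r,m,h,np.linalg.norm((r-m)[:2]),np.degrees(np.arctan2(*(r-m)[1::-1])),np.degrees(np.arctan2(*(m-h)[1::-1])))
E
```

```text
[ 0.5902 -0.2399  0.045 ] [ 0.4793 -0.2435  0.09  ] [ 0.4189 -0.2481  0.05  ] 0.11097794234322467 1.8285116691718881 4.422903643815799
```

Request:
apply_moves(
  plan=[
    [0.014,0.052,0,0,0,0,-1],
    [0.014,0.052,0,0,0,0,-1],
    [0.014,0.052,0,0,0,0,-1],
    [0.014,0.052,0,0,0,0,-1],
    [0,0,0,0,0,-0.031,-1],
    [0,0,0.05,0,0,0,-1],
    [0,0,0.05,0,0,0,-1],
    [0,0,0,0,0,0,-1],
  ],
)

```text
t: 7.92
tcp_pos: [0.5417, 0.3068, 0.0948]
tool_rot: [-0.014, 1.0, -0.002, -0.005]
force: [-1.3, 0.4, -0.2]
finger_gap: 1.001
gripper_force: 0.0
```

```bash
python3 - <<'E'
from h import *
a=snapshot("scene")[:,:,::-1];t=snapshot("top")[:,:,::-1];cv2.imwrite("pics/s3.png",a);cv2.imwrite("pics/t3.png",t)
o=np.hstack([cv2.resize(a[110:250,300:440],(400,400),interpolation=2),cv2.resize(t[190:345,140:295],(400,400),interpolation=2)])
cv2.imwrite("pics/c3.png",o);s=sense();print(s["tcp_pos"],s["tool_rot"],s["finger_gap"])
x,y=s["tcp_pos"][:2]
print(proj("scene",(.5441,.3099,.04)),proj("scene",(x,y,.04)))
E
```

```text
[0.54534901 0.30883595 0.09923393] [-1.46537549e-02  9.99892503e-01  5.01874155e-07  5.00792065e-04] 1.0029766759296228
[383.92108278 156.03528047] [383.95831803 156.49449825]
```

View pics/c3.png

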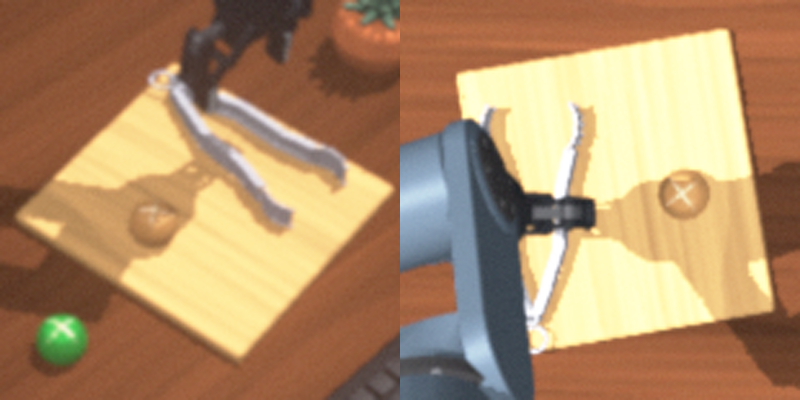

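The open fingers straddle the tongs at the grip. The roll is at (250.0,265.6) in the top image and (353.5,187.7) in the scene image, both unmoved.

Request:
apply_moves(
  plan=[
    [0,0,0.03,0,0,0,-1],
    [0,0,0.03,0,0,0,-1],
    [0,0,0.015,0,0,0,-1],
    [0,0,0.006,0,0,0,-1],
    [0,0,0,0,0,0,-0.5],
    [0,0,0,0,0,0,-0.23],
    [0,0,0,0,0,0,-0.23],
    [0,0,0,0,0,0,-0.23],
  ],
  force=30,
)

```text
t: 9.02
tcp_pos: [0.5453, 0.3107, 0.0193]
tool_rot: [-0.016, 1.0, 0.001, 0.002]
force: [-0.2, -0.1, 5.8]
finger_gap: 0.617
gripper_force: 6.2
```

Request:
apply_moves(
  plan=[
    [0,0,0,0,0,0,-0.23],
    [0,0,-0.02,0,0,0,-0.23],
    [0,0,-0.05,0,0,0,-0.23],
    [0,0,-0.03,0,0,0,-0.23],
    [0,0,0,0,0,0,-0.23],
  ],
)

```text
t: 9.65
tcp_pos: [0.5459, 0.311, 0.1213]
tool_rot: [-0.016, 1.0, 0.001, 0.004]
force: [0.1, 0.2, -2.3]
finger_gap: 0.612
gripper_force: 4.6
```

```bash
python3 - <<'E'
from h import *
print(ray("top",(250,265.6),.05),ray("scene",(353.5,187.7),.04),ray("top",(250,265.6),.04))
a=snapshot("scene")[:,:,::-1];t=snapshot("top")[:,:,::-1];cv2.imwrite("pics/s4.png",a);cv2.imwrite("pics/t4.png",t)
o=np.hstack([cv2.resize(a[80:240,300:460],(400,400),interpolation=2),cv2.resize(t[190:345,140:295],(400,400),interpolation=2)])
cv2.imwrite("pics/c4.png",o);s=sense();print(s["tcp_pos"],s["tool_rot"],s["finger_gap"],s["gripper_force"])
E
```

```text
[0.56329635 0.17599563 0.05      ] [0.5707634  0.17439666 0.04      ] [0.56359418 0.17717916 0.04      ]
[0.54347143 0.31006989 0.11770016] [-1.56338283e-02  9.99877784e-01 -7.80245979e-06  5.61090477e-06] 0.6129285188780355 4.599105566740036
```

View pics/c4.png

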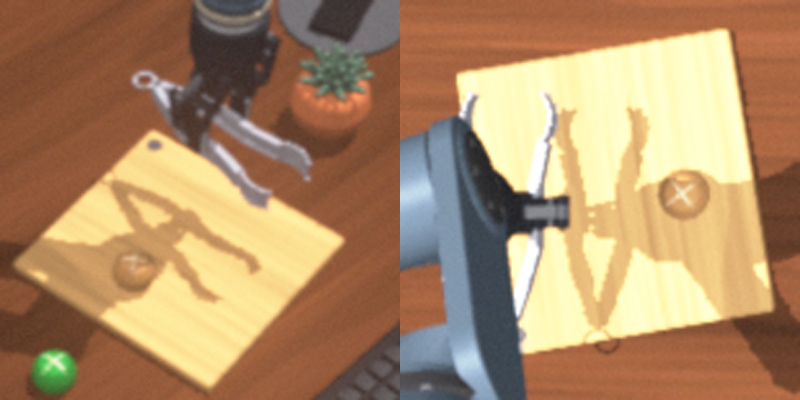

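Request:
apply_moves(
  plan=[
    [0.0155,-0.0338,0,0,0,0,-0.23],
    [0.0155,-0.0338,0,0,0,0,-0.23],
    [0.0155,-0.0338,0,0,0,0,-0.23],
    [0.0155,-0.0338,0,0,0,0,-0.23],
    [0,0,0.03,0,0,0,-0.23],
    [0,0,0.015,0,0,0,-0.23],
    [0,0,0,0,0,0,-0.23],
    [0,0,0,0,0,0,-0.23],
  ],
)

```text
t: 10.75
tcp_pos: [0.4864, 0.1736, 0.0723]
tool_rot: [-0.016, 1.0, 0.0, 0.0]
force: [0.0, -0.2, -0.2]
finger_gap: 0.616
gripper_force: 4.6
```

```bash
python3 - <<'E'
from h import *
a=snapshot("scene")[:,:,::-1];t=snapshot("top")[:,:,::-1];cv2.imwrite("pics/s5.png",a);cv2.imwrite("pics/t5.png",t)
o=np.hstack([cv2.resize(a[120:220,310:410],(400,400),interpolation=2),cv2.resize(t[205:315,200:310],(400,400),interpolation=2)])
cv2.imwrite("pics/c5.png",o)
p=np.mean([sense()["tcp_pos"] for _ in range(3)],0);print(p,sense()["finger_gap"])
for n,(x0,y0,k) in dict(scene=(310,120,4),top=(200,205,400/110)).items():
    for nm,X in dict(end=(.586,.176,.084),endL=(.585,.203,.087),endR=(.587,.149,.087),roll=(.566,.1755,.05)).items():
        q=proj(n,X);print(n,nm,(q-[x0,y0])*k)
E
```

```text
[0.48668496 0.17356744 0.07283243] 0.6134703553550905
scene end [194.60099058 240.48553758]
scene endL [224.92492584 214.96054081]
scene endR [164.30513268 260.2997053 ]
scene roll [170.87453011 255.98288741]
top end [176.01719482 181.02614682]
top endL [130.46011527 181.86932097]
top endR [220.32336777 179.67115187]
top roll [182.71552631 216.01859433]
```

View pics/c5.png

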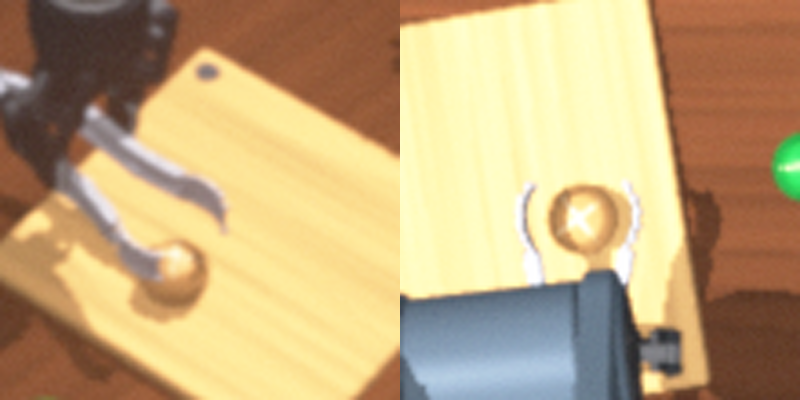

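In both views the heads straddle the roll: head ends at local (131,185) and (230,183), roll centre at about (180,219) in the top crop. The tongs sit about 4 mm too far toward −y, so I shift that much and descend.

Request:
apply_moves(
  plan=[
    [-0.001,0.004,0,0,0,0,-0.23],
    [0,0,0.02,0,0,0,-0.23],
    [0,0,0.02,0,0,0,-0.23],
    [0,0,0.011,0,0,0,-0.23],
    [0,0,0,0,0,0,-0.23],
    [0,0,0,0,0,0,-0.1],
    [0,0,0,0,0,0,0],
    [0,0,0,0,0,0,0.1],
  ],
  force=25,
)

```text
t: 11.85
tcp_pos: [0.4875, 0.1772, 0.0219]
tool_rot: [-0.016, 1.0, 0.0, 0.001]
force: [-0.3, 0.8, -0.8]
finger_gap: 0.479
gripper_force: 25.5
```

Request:
apply_moves(
  plan=[
    [0,0,0,0,0,0,1],
    [0,0,0,0,0,0,1],
    [0,0,0,0,0,0,1],
  ],
)

```text
t: 12.22
tcp_pos: [0.4874, 0.1772, 0.0215]
tool_rot: [-0.016, 1.0, 0.0, 0.0]
force: [0.1, 0.2, 0.5]
finger_gap: 0.478
gripper_force: 25.6
```

Request:
apply_moves(
  plan=[
    [0,0,-0.01,0,0,0,1],
    [0,0,-0.02,0,0,0,1],
    [0,0,-0.03,0,0,0,1],
    [0,0,-0.03,0,0,0,1],
    [0,0,-0.02,0,0,0,1],
    [0,0,-0.01,0,0,0,1],
    [0,0,0,0,0,0.05,1],
    [0,0,0,0,0,0.1,1],
  ],
)

```text
t: 13.22
tcp_pos: [0.4863, 0.177, 0.1412]
tool_rot: [0.061, 0.998, -0.0, -0.001]
force: [-0.0, 0.2, -1.5]
finger_gap: 0.48
gripper_force: 25.5
```

Request:
apply_moves(
  plan=[
    [0,0,0,0,0,0.12,1],
    [0,0,0,0,0,0.12,1],
    [0,0,0,0,0,0.12,1],
    [0,0,0,0,0,0.12,1],
    [0,0,0,0,0,0.12,1],
    [0,0,0,0,0,0.12,1],
    [0,0,0,0,0,0.12,1],
    [0,0,0,0,0,0.12,1],
  ],
)

```text
t: 14.22
tcp_pos: [0.4862, 0.177, 0.1408]
tool_rot: [0.515, 0.857, -0.001, -0.001]
force: [0.3, 0.3, -0.9]
finger_gap: 0.477
gripper_force: 25.5
```

Request:
apply_moves(
  plan=[
    [0,0,0,0,0,0.12,1],
    [0,0,0,0,0,0.12,1],
    [0,0,0,0,0,0.12,1],
    [0,0,0,0,0,0.08,1],
    [0,0,0,0,0,0.05,1],
    [0,0,0,0,0,0,1],
    [-0.015,0.005,0,0,0,0,1],
    [-0.03,0.009,0,0,0,0,1],
  ],
)

```text
t: 15.22
tcp_pos: [0.5011, 0.1317, 0.1412]
tool_rot: [0.705, 0.709, -0.0, -0.0]
force: [0.7, 1.2, -0.5]
finger_gap: 0.474
gripper_force: 25.5
```

Request:
apply_moves(
  plan=[
    [-0.04,0.012,0,0,0,0,1],
    [-0.04,0.012,0,0,0,0,1],
    [-0.04,0.012,0,0,0,0,1],
    [-0.04,0.012,0,0,0,0,1],
    [-0.04,0.012,0,0,0,0,1],
    [-0.04,0.012,0,0,0,0,1],
    [-0.032,0.01,0,0,0,0,1],
    [-0.02,0.0065,0,0,0,0,1],
  ],
)

```text
t: 16.23
tcp_pos: [0.5903, -0.1624, 0.1411]
tool_rot: [0.707, 0.707, -0.0, 0.0]
force: [0.9, 0.2, -1.3]
finger_gap: 0.48
gripper_force: 25.5
```

Request:
apply_moves(
  plan=[
    [0,0,0.015,0,0,0,1],
    [0,0,0.02,0,0,0,1],
    [0,0,0.01,0,0,0,1],
    [0,0,0,0,0,0,1],
    [0,0,0,0,0,0,1],
  ],
)

```text
t: 16.85
tcp_pos: [0.5905, -0.1592, 0.0966]
tool_rot: [0.706, 0.708, 0.0, 0.0]
force: [0.1, 0.1, -1.7]
finger_gap: 0.485
gripper_force: 25.5
```

```bash
python3 - <<'E'
from h import *
a=snapshot("scene")[:,:,::-1];t=snapshot("top")[:,:,::-1];cv2.imwrite("pics/s6.png",a);cv2.imwrite("pics/t6.png",t)
o=np.hstack([cv2.resize(a[180:290,200:310],(400,400),interpolation=2),cv2.resize(t[205:315,380:490],(400,400),interpolation=2)])
cv2.imwrite("pics/c6.png",o)
p=np.mean([sense()["tcp_pos"] for _ in range(3)],0);print(p,sense()["finger_gap"],sense()["tool_rot"])
for n,(x0,y0,k) in dict(scene=(200,180,400/110),top=(380,205,400/110)).items():
    for nm,X in dict(rolltop=(.59,-.24,.115),rollmid=(.59,-.24,.097),rim=(.59,-.24,.045)).items():
        q=proj(n,X);print(n,nm,(q-[x0,y0])*k+[400*(n=="top"),0])
E
```

```text
[ 0.59070348 -0.15958422  0.09705021] 0.48078652287503043 [7.06221467e-01 7.07990606e-01 2.48309804e-04 6.92621699e-04]
scene rolltop [ 90.13539041 314.71478485]
scene rollmid [ 93.96822501 329.60262558]
scene rim [104.60458144 370.91731744]
top rolltop [618.74073136 180.32852456]
top rollmid [611.58945887 181.88017847]
top rim [592.11789611 186.10503867]
```

View pics/c6.png

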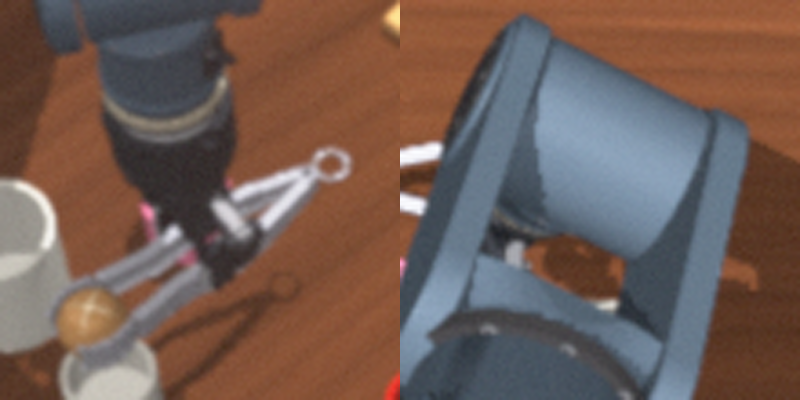

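The roll sits in the tongs heads at (91,319) in the crop, against a predicted (92,321). It is directly over the ramekin rim at about (108,372), and the mug is untouched. I lower it 12 mm, trim by 1.5 mm and settle.

Request:
apply_moves(
  plan=[
    [0,0.0015,0.006,0,0,0,1],
    [0,0,0.006,0,0,0,1],
    [0,0,0,0,0,0,1],
    [0,0,0,0,0,0,1],
    [0,0,0,0,0,0,1],
    [0,0,0,0,0,0,1],
    [0,0,0,0,0,0,1],
    [0,0,0,0,0,0,1],
  ],
)

```text
t: 17.95
tcp_pos: [0.5917, -0.1596, 0.0844]
tool_rot: [0.706, 0.708, 0.0, 0.0]
force: [0.4, 0.1, -1.3]
finger_gap: 0.478
gripper_force: 25.5
```

```bash
python3 - <<'E'
from h import *
a=snapshot("scene")[:,:,::-1]
cv2.imwrite("pics/c7.png",cv2.resize(a[190:310,170:330],(800,600),interpolation=2))
s=sense();print(s["tcp_pos"],s["finger_gap"],s["gripper_force"],s["t"])
E
```

```text
[ 0.59169902 -0.15964656  0.08435427] 0.48155962280823883 25.521427877247334 18.0
```

View pics/c7.png

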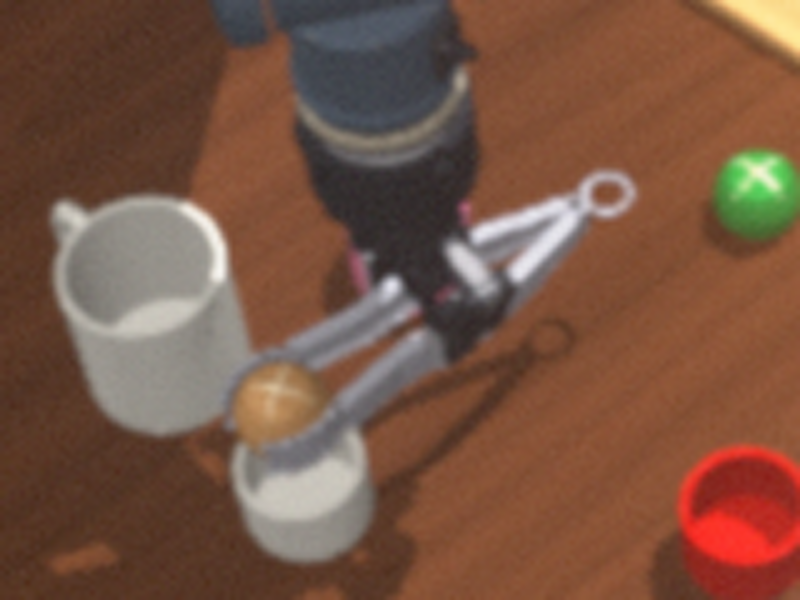

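The roll is held in the tongs at (279,403), just above and centred over the ramekin rim at about (302,470). The ramekin is upright and the mug unmoved.

```bash
python3 -c "from station import *; print(sign_off())"
```

```text
the job is handed in; nothing more can be done
None
```

I handed the job in at 18 s: the ramekin stands opposite the mug's handle with a gap of about 4 cm, and the tongs hold the roll still, centred about 3 cm above its rim.

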